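# Oil the stem of a ball valve at the bench oiler

### The arm

A 7-joint arm with a two-finger parallel gripper is mounted at the origin on a cart in front of the work surface, level with it; the furniture and walls round the work are solid. World frame = base frame: x ahead of the robot, y to its left, z up, the work surface at z = 0. Lengths are in m, angles in rad, forces in N, time in s.
With the tool pointing down it reaches from about 0.4 to 0.875 m from the base axis. Payload 19.3 kg.
Tool frame: the origin (TCP) lies at the very end of the fingers, on their centre line; the grasp point (between the pads) lies 19 mm behind it; z points along the fingers, y is the direction in which the jaws open and shut (so a half turn about z gives the same grasp; the last joint's range is limited). The gripper opens to 85 mm and grips with 20 to 120 N. Pads are 22 mm wide; open, the fingers measure 114 mm over their backs; the gripper's body (76 mm by 85 mm) begins 54 mm behind the grasp point. The pads swing forward as they close: fully open they stand 13 mm farther back than shut.
Start: joints at [-1.181, 0.521, -0.036, 1.599, 0.021, 1.021, -0.113], TCP at [0.277, 0.56, 0.231] pointing down, gripper open.
Joint ranges: [-2.91, 2.91], [-0.3, 2.13], [-1.5, 1.42], [0.17, 2.43], [-1.26, 4.41], [0.16, 1.93], [-2.52, 2.52]. Speed limits (rad/s): [1.89, 1.89, 2.39, 2.39, 3.01, 3.01, 3.01].

### API

Orientations are given as [roll, pitch, yaw] about the fixed x, y, z axes, in that order (R = Rz(yaw) Ry(pitch) Rx(roll)).
In Python, from workcell import bot gives the robot as it stands.
- The arm moves only by the tool apply_moves, never from a script. Its argument "commands" is a list of rows, each an object with "travel": the shift along the tool's x, y, z in m, a list of three; "twist": the turn, a rotation vector about the tool's x, y, z in degrees, a list of three; "claw": the finger opening in m, from 0 to 0.0854. A call has 1 to 10 rows; each row is the pose to reach, as a shift and turn from the pose commanded when the call began, along the tool's axes at that moment; what a row does not reach only later rows make up. A row lasts 1/10 s, in which the tool goes at most 50 mm and 8.59 degrees, less where a joint would pass 70% of its speed; a pose out of reach is approached as far as the arm can. A call with a gripper value outside its range is refused whole. The fingers move at their own pace and stop on an object; "force" is the grip in N (left out, the last holds). Time passes only in rows, so rows that repeat a pose let the fingers close. It gives the time, the measured TCP pose, the force and the opening at its end, in the units of the state.
- bot.observe(): the state, without advancing time (a new reading comes with each control period).
- bot.grab_frame(name): name is "scene" or "top"; returns a dict with "frame" (420x560x3 uint8, blue, green, red), "fx", "fy", "cx", "cy" (pixels), "dist" ([k1, k2, p1, p2, k3] as OpenCV has them; the pictures are not rectified), "pose" (4x4, takes a point from camera to world coordinates). Camera axes: x right, y up, looking along -z (the intrinsics and any distortion apply to the point x, -y, -z); pixel columns grow to the right and rows downward; lengths in m; the calibration is good to about 2 mm. A picture is of the moment at which its call begins. There is no depth.
- bot.job_done(): hands the job in, once; it reports no verdict.
The state is a dict: "clock": time; "qpos": joint angles; "qd": joint speeds; "joint_efforts": joint torques, N m; "position": TCP position; "tool_rot": TCP orientation; "force": force on the tool from outside, world axes, zero at the start; "moment": the same for the moment, N m; "grip_width": finger opening in m.
Only numpy, scipy, OpenCV 4.12 (cv2) and the standard library are available. Lean on these libraries where they do the work, as an engineer would, in place of code of your own. Each camera call takes 0.05 s, during which the arm holds its last target.

### The job

Swing the lever of the brass ball valve in line with its body so that it fits between the cheeks of the bench oiler, and slide the valve in until its nose is fully home against the end stop, with its stem under the nozzle. Only then give it a shot of oil: press the pump head all the way down and let it spring back up. Leave the valve there, upright with its lever in line, and do not disturb the fittings and tins round about.

Things in the scene. Friction and masses are not known exactly. Their poses are not given: they have to be found in the camera images.
- oiler: Bench oiling station, bolted down: a flat grey steel base plate 3 mm thick, 96 x 414 mm, with a guide trough and, beyond the trough's closed end (own -y), a pale pump bottle 75 mm across in a strap clamp. Origin: on the bench straight below the nozzle. Own +y runs along the trough and out of its open mouth; the plate runs on to y = +253 mm, so the valve slides on it all the way.
- under_nozzle (a point): Point on the base plate (3 mm above the bench) straight below the nozzle, on the trough's centre line. The inner part of the trough has two tall aluminium splash cheeks, 60 mm high above the plate, 4 mm thick, 41 mm apart inside. An end stop plate 40 mm high closes it at oiler y = -30 mm.
- mouth (a point): Centre line of the trough, on the plate, at the outer end of the tall cheeks, oiler y = +50 mm. From here out to y = +208 mm two low guide rails, 24 mm high above the plate and also 41 mm apart, carry on from the cheeks; the lever swings freely above them, its underside 43 mm above the plate.
- pump (a joint): Stroke of the pump head in m: 0 up (rest), 0.014 fully down. A spring returns it: about 4 N starts it, 10.5 N holds it fully down. Nozzle and spout go down with the head.
- pump_top (a point): Centre of the top face of the black pump head, a round button of 45 mm diameter over the bottle (oiler y = -95 mm), 168 mm above the bench when up; it is pressed straight down. The spout (10 mm thick, up to 163 mm above the bench) leaves it along the trough's centre line.
- nozzle (a point): Tip of the nozzle at the end of the spout, 95 mm from the head's axis, over the trough's centre line, 90 mm above the bench when up.
- valve: The brass ball valve on the oiler's plate, loose, 0.48 to 0.75 kg, with a blue-sleeved flat lever. Its body runs along own y, 38 mm wide, 34 mm high, from y = -62 mm (nose, goes in first) to -2 mm; origin at the underside. It lies flat between the low rails, 95 to 140 mm short of home, lever out to the robot's side. Home: its origin at oiler y = +32 mm, axes along the oiler's.
- valve_stem (a point): Foot of the valve's stem, the lever's pivot axis, own (0, -32, 34) mm of the valve; it comes under the nozzle when the valve is home.
- valve_lever (a joint): Angle of the valve's lever in rad: 0 in line with the body, pointing away from the nose (own +y), where it stops; positive swings it to the valve's -x side (towards the robot), 1.57 square across. It turns with friction of 0.06 N m (more when fast) and stays where left; it crosses 47 mm above the underside, so it passes between the cheeks only when in line.
- lever_end (a point): Middle of the lever's free end, 93 mm from the pivot axis, about 47 mm above the valve's underside. The lever's outer 62 mm is a sleeve 20 mm wide, 43 to 52 mm above the underside. With the valve home the lever sticks about 43 mm past the ends of the cheeks.
- cap: Bystander: grey pipe cap, 73 mm across, 38 mm high, on the robot's side of the bottle; origin at its underside.
- conduit: Bystander: grey cast conduit body 36 x 130 x 39 mm, behind the trough; origin at its underside.
- reducer: Bystander: grey bell reducer, 54 mm across, 38 mm high, behind the free end of the plate; origin at its underside.
- compound_tin: Bystander: tin of thread compound, 66 mm across, 88 mm high, left of the station; origin at its underside.
- open_tin: Bystander: open steel tin, 72 mm across, 62 mm high, right of the station; origin at its underside.

How it is judged:
By the outcome, as a careful person would: the job done as asked, in the order asked, and still so for the second after the job is handed in, with the robot touching nothing.
It also fails if it takes over 61 s, if anything falls off the work surface, if the arm or the gripper's body presses on something with over 40 N, if the wrist force passes 120 N, or if a joint passes its speed limit or range.

## Working session

There is one attempt and no reset: what is moved stays moved. The work goes in short steps, Python scripts to look and compute and a tool call to move; the robot and the scene stay as the last step left them, time stands still between calls to the robot, and variables do not carry over. Pictures are saved under pics/ and viewed, and the job is handed in when it is done.

Besides the shell and the picture viewer there is one more tool, called after "Request:" by a JSON object that holds its "fn" and its "kwargs". apply_moves: Moves the arm, as the interface text tells. Its arguments: {"type":"object","properties":{"commands":{"type":"array"},"force":{"type":"number"}},"required":["commands"]}

```bash
ls; mkdir -p pics
python3 - <<'E'
from workcell import bot
import cv2,numpy as np
s=bot.observe();print({k:np.round(v,3).tolist() for k,v in s.items()})
for n in("scene","top"):
    f=bot.grab_frame(n);cv2.imwrite(f"pics/{n}0.png",f["frame"]);print(n,f["fx"],f["fy"],f["cx"],f["cy"],f["dist"]);print(np.round(f["pose"],4))
E
```

```text
pics
{'clock': 0.0, 'qpos': [-1.181, 0.522, -0.036, 1.6, 0.021, 1.021, -0.113], 'qd': [0.0, -0.0, -0.001, -0.0, -0.002, 0.001, 0.001], 'joint_efforts': [-0.0, -92.711, 1.979, -36.993, 0.018, 0.008, 0.0], 'position': [0.277, 0.56, 0.231], 'tool_rot': [-3.14, 0.0, 2.682], 'force': [-0.595, -0.573, -0.364], 'moment': [0.018, -0.013, -0.059], 'grip_width': 0.085}
scene 429.6437130039977 429.6437130039977 277.1209602538687 208.76820580160336 [-0.03161621  0.          0.          0.          0.        ]
[[ 0.7907  0.4638 -0.3996  0.0358]
 [-0.6121  0.6117 -0.5012 -0.6128]
 [ 0.012   0.6409  0.7676  1.0545]
 [ 0.      0.      0.      1.    ]]
top 538.3059142667071 538.3059142667071 276.2919520530737 220.55610681579367 [0.02899452 0.         0.         0.         0.        ]
[[-0.027   0.9966 -0.0775  0.4032]
 [-0.9995 -0.0281 -0.0132 -0.0164]
 [-0.0153  0.0771  0.9969  1.6296]
 [ 0.      0.      0.      1.    ]]
```

View pics/scene0.png

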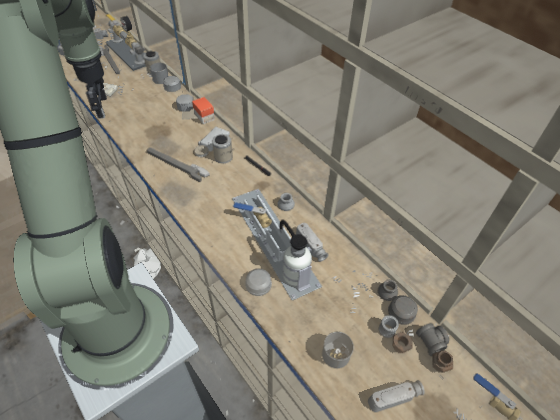

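View pics/top0.png

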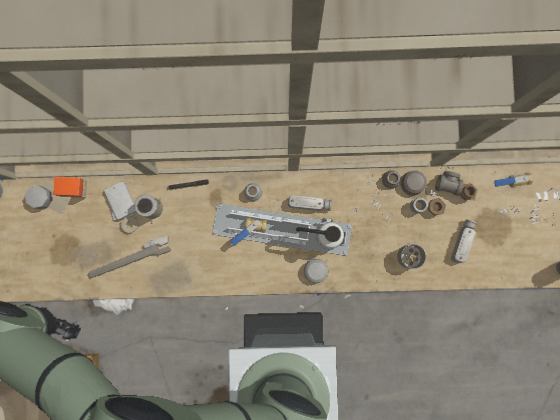

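The top view shows the station from pixel (215,215) to (350,245). The bottle and black head are at about (333,234), the blue lever at (241,237) and the cap at (316,271). I'll zoom in next.

```bash
cat > h.py <<'E'
import cv2,numpy as np
from workcell import bot
def K(f): return np.array([[f["fx"],0,f["cx"]],[0,f["fy"],f["cy"]],[0,0,1]])
def ray(f,uv,z):
    uv=np.array(uv,float).reshape(-1,1,2)
    n=cv2.undistortPoints(uv,K(f),np.array(f["dist"],float)).reshape(-1,2)
    d=np.c_[n[:,0],-n[:,1],-np.ones(len(n))]@f["pose"][:3,:3].T
    o=f["pose"][:3,3]; t=(z-o[2])/d[:,2]
    return o+d*t[:,None]
def proj(f,P):
    P=np.array(P,float).reshape(-1,3);c=(P-f["pose"][:3,3])@f["pose"][:3,:3]
    c=c*[1,-1,-1]
    return cv2.projectPoints(c,np.zeros(3),np.zeros(3),K(f),np.array(f["dist"],float))[0].reshape(-1,2)
def crop(f,x0,y0,w,h,s,name):
    im=f["frame"][y0:y0+h,x0:x0+w];cv2.imwrite(name,cv2.resize(im,None,fx=s,fy=s,interpolation=cv2.INTER_CUBIC))
E
python3 - <<'E'
from h import *
f=bot.grab_frame("top");crop(f,205,175,155,115,5,"pics/t1.png")
f=bot.grab_frame("scene");crop(f,225,180,110,120,5,"pics/s1.png")
E
```

```text
(no output)
```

View pics/t1.png

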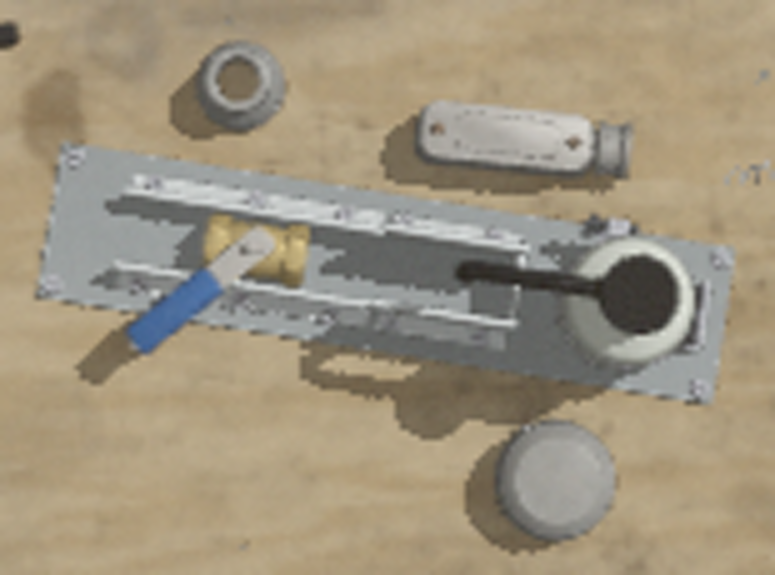

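View pics/s1.png

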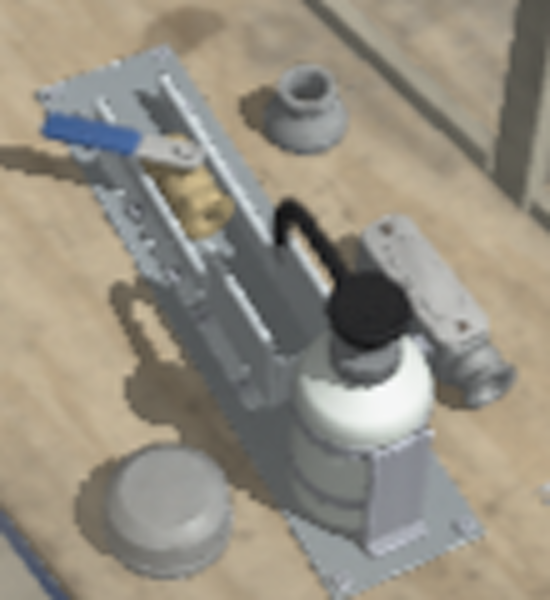

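The crop shows the plate corners at (62,145), (38,298), (735,248) and (712,403), the black head at (638,293) and the lever end at (142,343). The pivot screw is at about (252,250).

Run:
```python
from h import *
f=bot.grab_frame("top")
c=lambda x,y:((x+.5)/5-.5+205,(y+.5)/5-.5+175)
P=ray(f,[c(62,145),c(38,298),c(735,248),c(712,403)],0.003)
print(np.round(P,4))
print("len",np.linalg.norm(P[0]-P[2]),np.linalg.norm(P[1]-P[3]),"w",np.linalg.norm(P[0]-P[1]),np.linalg.norm(P[2]-P[3]))
# box fit: plate mask not needed; ends mid
L=(P[0]+P[1])/2;R=(P[2]+P[3])/2;ey=(L-R)/np.linalg.norm(L-R)
C=(L+R)/2; O=C-ey*0.046; print("origin",O,"yaw of +y",np.arctan2(ey[1],ey[0]))
ex=np.array([ey[1],-ey[0],0])
def loc(p):d=p-O;return np.round([d@ex,d@ey],4)
def m(f,lo,hi,roi):
    h=cv2.cvtColor(f["frame"],cv2.COLOR_BGR2HSV);k=cv2.inRange(h,lo,hi);z=np.zeros_like(k);x0,y0,x1,y1=roi;z[y0:y1,x0:x1]=k[y0:y1,x0:x1]
    n,l,s,cc=cv2.connectedComponentsWithStats(z);i=1+np.argmax(s[1:,4]);print(s[i]);return cc[i],(l==i)
hc=ray(f,c(638,293),.168)[0];print("head",hc,loc(hc))
pv=ray(f,c(256,247),.055)[0];print("pivot",pv,loc(pv))
cb,mk=m(f,(105,100,50),(125,255,255),(205,200,270,270))
b=ray(f,cb,.003+.052)[0];print("blue c",b,loc(b),"dist from pivot",np.linalg.norm(b-pv))
cb,mk=m(f,(18,70,60),(32,255,255),(235,205,275,240))
b=ray(f,cb,.003+.025)[0];print("brass c",b,loc(b))
for n,p,z in(("cap",(556,480),.038),("cond L",(425,135),.039),("cond R",(632,150),.03),("reducer",(242,85),.03)):
    q=ray(f,c(*p),z)[0];print(n,q,loc(q))
g=bot.grab_frame("scene");c2=lambda x,y:((x+.5)/5-.5+225,(y+.5)/5-.5+180)
q=ray(g,c2(372,305),.168)[0];print("head scene",q,loc(q))
q=ray(g,[c2(38,95),c2(165,47),c2(483,532),c2(340,598)],.003);print(np.round(q,4),[loc(a) for a in q])
cb,mk=m(g,(105,100,50),(125,255,255),(225,190,270,225))
b=ray(g,cb,.003+.052)[0];print("blue c scene",b,loc(b))
b=ray(g,c2(185,152),.055)[0];print("pivot sc",b,loc(b))
```

```text
[[ 0.5864  0.184   0.003 ]
 [ 0.4936  0.2003  0.003 ]
 [ 0.5121 -0.2221  0.003 ]
 [ 0.4191 -0.2048  0.003 ]]
len 0.41283406134188044 0.4118295546363046 w 0.09419062704292877 0.09463244068477883
origin [ 0.49451255 -0.05589277  0.003     ] yaw of +y 1.3893974525678587
head [ 0.47808681 -0.14785067  0.168     ] [ 0.0004 -0.0934]
pivot [0.51710626 0.0647543  0.055     ] [0.0005 0.1227]
[231 229  18  16 115]
blue c [0.48140394 0.11355192 0.055     ] [-0.0435  0.1643] dist from pivot 0.060463744393440925
[237 205  31   5  87]
brass c [0.57238098 0.07087184 0.028     ] [0.0537 0.1387]
cap [ 0.37606865 -0.10754707  0.038     ] [-0.1072 -0.0722]
cond L [ 0.58213234 -0.03646785  0.039     ] [0.0827 0.0349]
cond R [ 0.57059092 -0.15967703  0.03      ] [ 0.0936 -0.0884]
reducer [0.61639428 0.07208384 0.03      ] [0.0968 0.1479]
head scene [ 0.4771821  -0.15057994  0.168     ] [ 0.     -0.0963]
[[ 0.4933  0.196   0.003 ]
 [ 0.5839  0.1803  0.003 ]
 [ 0.5097 -0.2214  0.003 ]
 [ 0.4208 -0.2047  0.003 ]] [array([-0.0467,  0.2475]), array([0.0453, 0.2485]), array([ 0.0448, -0.1601]), array([-0.0456, -0.1597])]
[234 203  19   8  84]
blue c scene [0.47873884 0.11036812 0.055     ] [-0.0455  0.1607]
pivot sc [0.51580439 0.06430921 0.055     ] [-0.0007  0.1221]
```

```bash
cat >> h.py <<'E'
from scipy.spatial.transform import Rotation as Rn
O=np.array([.494,-.0568]);PSI=1.389
ey=np.array([np.cos(PSI),np.sin(PSI)]);ex=np.array([ey[1],-ey[0]])
def W(x,y):return O+x*ex+y*ey
def rel(targets,s=None):
    s=s or bot.observe();R0=Rn.from_euler("xyz",s["tool_rot"]);p=np.array(s["position"])
    print("at",np.round(p,4),np.round(s["tool_rot"],4),"F",np.round(s["force"],1),"w",round(float(s["grip_width"]),4),"t",s["clock"])
    for x,y,z,yaw in targets:
        R=Rn.from_euler("xyz",[np.pi,0,yaw])
        print(np.round(R0.inv().apply(np.array([x,y,z])-p),4).tolist(),np.round((R0.inv()*R).as_rotvec(degrees=True),2).tolist())
PV=0.1222
def lev(r,deg,z,y0=PV):
    a=np.radians(deg);w=W(-r*np.sin(a),y0+r*np.cos(a));return (w[0],w[1],z,PSI+a)
E
python3 - <<'E'
from h import *
t=lev(.083,48,.15);print(t);rel([t])
E
```

```text
(np.float64(0.4654698464092587), np.float64(0.12916052944697543), 0.15, np.float64(2.2267580409572783))
at [0.2773 0.56   0.2311] [-3.1412  0.      2.6818] F [ 0.3  0.1 -0.5] w 0.0856 t 0.3
[-0.3598, -0.3026, 0.0812] [-0.02, 0.01, 26.07]
```

Request:
{"fn": "apply_moves", "kwargs": {"commands": [{"travel": [-0.36,-0.303,0],"twist": [0,0,26],"claw": 0.036},{"travel": [-0.36,-0.303,0],"twist": [0,0,26],"claw": 0.036},{"travel": [-0.36,-0.303,0],"twist": [0,0,26],"claw": 0.036},{"travel": [-0.36,-0.303,0],"twist": [0,0,26],"claw": 0.036},{"travel": [-0.36,-0.303,0],"twist": [0,0,26],"claw": 0.036},{"travel": [-0.36,-0.303,0],"twist": [0,0,26],"claw": 0.036},{"travel": [-0.36,-0.303,0],"twist": [0,0,26],"claw": 0.036},{"travel": [-0.36,-0.303,0],"twist": [0,0,26],"claw": 0.036},{"travel": [-0.36,-0.303,0],"twist": [0,0,26],"claw": 0.036},{"travel": [-0.36,-0.303,0],"twist": [0,0,26],"claw": 0.036}], "force": 25}}

```text
clock: 1.3
position: [0.4668, 0.1244, 0.2316]
tool_rot: [3.141, 0.001, 2.224]
force: [0.3, 1.2, 0.4]
grip_width: 0.0362
```

Request:
{"fn": "apply_moves", "kwargs": {"commands": [{"travel": [0,0,0.04],"twist": [0,0,0],"claw": 0.036},{"travel": [0,0,0.08],"twist": [0,0,0],"claw": 0.036},{"travel": [0,0,0.12],"twist": [0,0,0],"claw": 0.036},{"travel": [0,0,0.14],"twist": [0,0,0],"claw": 0.036},{"travel": [0,0,0.14],"twist": [0,0,0],"claw": 0.036}]}}

```text
clock: 1.8
position: [0.4642, 0.1283, 0.0892]
tool_rot: [-3.138, -0.001, 2.228]
force: [0.2, 0.0, 1.1]
grip_width: 0.036
```

Run:
```python
from h import *
rel([lev(.083,48,.038)])
f=bot.grab_frame("top");crop(f,205,175,155,115,5,"pics/t2.png")
f=bot.grab_frame("scene");crop(f,215,150,120,120,5,"pics/s2.png")
```

```text
at [0.4642 0.1283 0.0892] [-3.1375e+00 -1.0000e-03  2.2280e+00] F [0.2 0.  1.1] w 0.036 t 1.8
[-0.0001, 0.0018, 0.0512] [-0.23, -0.06, 0.07]
```

View pics/s2.png

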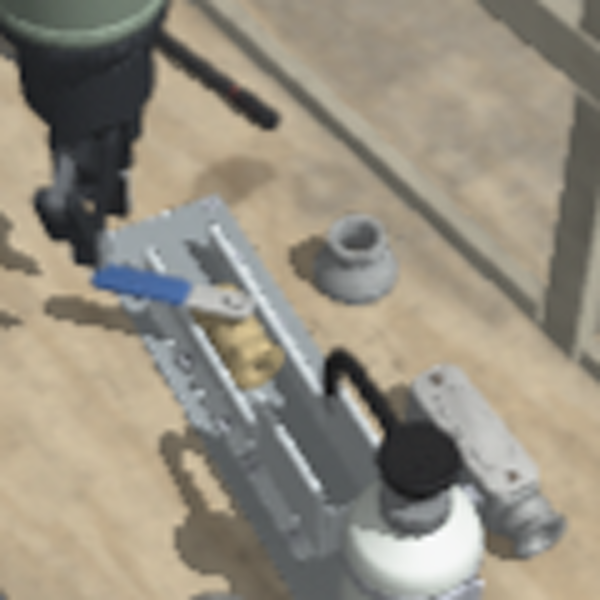

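View pics/t2.png

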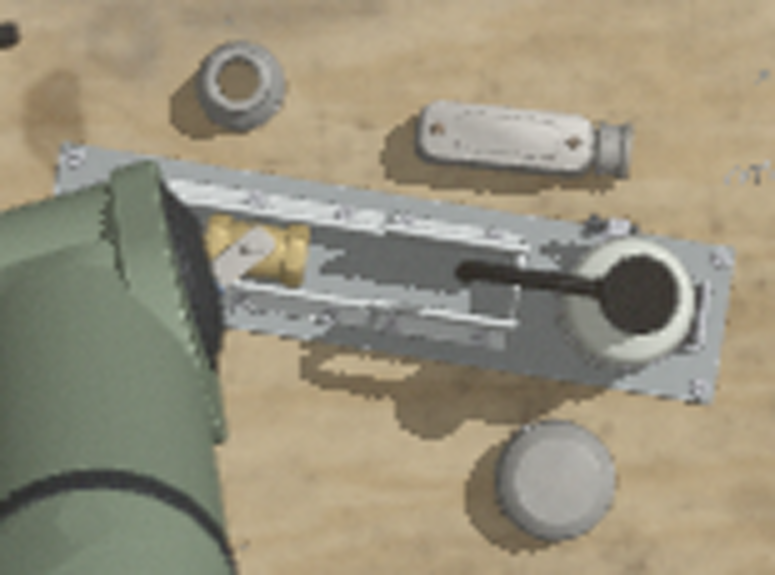

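The scene view shows the fingers above and just beyond the blue sleeve's end, at about (90,255) in the crop. The valve is untouched. I'll check the TCP projection and then go down.

Run:
```python
from h import *
f=bot.grab_frame("scene")
s=bot.observe()
a=lev(.083,48,.0505);b=lev(.093,48,.0505);c=lev(0.031,48,.0505)
print((proj(f,[s["position"],a[:3],b[:3],c[:3]])-[215,150])*5)
```

```text
[[100.77427554 232.34979025]
 [103.96197163 277.95856286]
 [ 88.42433393 274.68277796]
 [185.37674288 295.12159161]]
```

Request:
{"fn": "apply_moves", "kwargs": {"commands": [{"travel": [0,0.002,0.015],"twist": [0,0,0],"claw": 0.036},{"travel": [0,0.002,0.03],"twist": [0,0,0],"claw": 0.036},{"travel": [0,0.002,0.04],"twist": [0,0,0],"claw": 0.036},{"travel": [0,0.002,0.047],"twist": [0,0,0],"claw": 0.036},{"travel": [0,0.002,0.051],"twist": [0,0,0],"claw": 0.036},{"travel": [0,0.002,0.051],"twist": [0,0,0],"claw": 0.036}]}}

```text
clock: 2.55
position: [0.4671, 0.13, 0.0403]
tool_rot: [-3.142, -0.0, 2.228]
force: [-0.5, -0.4, -0.4]
grip_width: 0.0359
```

Run:
```python
from h import *
rel([lev(.083,d,.038) for d in(40,32,24,16,8,0,-3)])
f=bot.grab_frame("scene");crop(f,215,150,120,120,5,"pics/s3.png")
```

```text
at [0.4671 0.13   0.0403] [-3.1415 -0.      2.2279] F [-0.5 -0.4 -0.4] w 0.0359 t 2.55
[-0.0005, 0.0097, 0.0023] [-0.0, -0.0, 8.07]
[-0.0029, 0.0211, 0.0023] [-0.0, -0.0, 16.07]
[-0.0069, 0.0319, 0.0023] [-0.0, -0.0, 24.07]
[-0.0123, 0.0422, 0.0023] [-0.0, -0.0, 32.07]
[-0.0191, 0.0515, 0.0023] [-0.0, -0.0, 40.07]
[-0.0272, 0.0598, 0.0023] [-0.0, -0.0, 48.07]
[-0.0305, 0.0627, 0.0023] [-0.0, -0.0, 51.07]
```

View pics/s3.png

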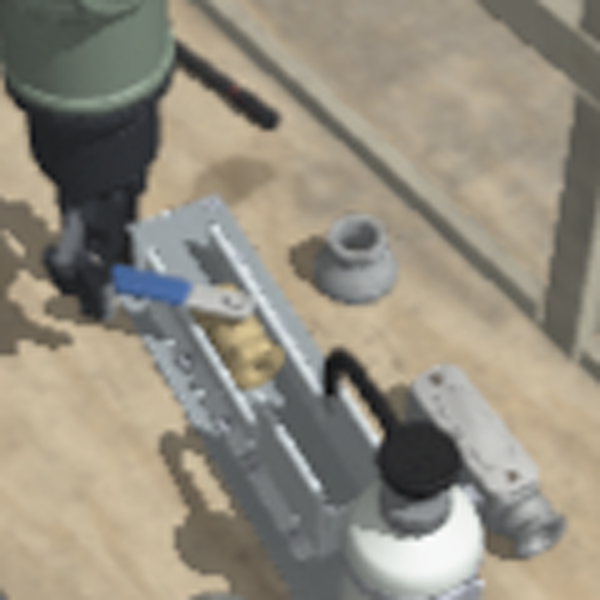

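The blue sleeve's end now sits between the fingers. Next I'll swing it along the arc.

Request:
{"fn": "apply_moves", "kwargs": {"commands": [{"travel": [0,0.0045,0.002],"twist": [0,0,4],"claw": 0.036},{"travel": [-0.0005,0.0097,0.002],"twist": [0,0,8],"claw": 0.036},{"travel": [-0.0015,0.0155,0.002],"twist": [0,0,12],"claw": 0.036},{"travel": [-0.003,0.021,0.002],"twist": [0,0,16],"claw": 0.036},{"travel": [-0.005,0.0265,0.002],"twist": [0,0,20],"claw": 0.036},{"travel": [-0.007,0.032,0.002],"twist": [0,0,24],"claw": 0.036},{"travel": [-0.0095,0.037,0.002],"twist": [0,0,28],"claw": 0.036},{"travel": [-0.0125,0.042,0.002],"twist": [0,0,32],"claw": 0.036},{"travel": [-0.0155,0.047,0.002],"twist": [0,0,36],"claw": 0.036},{"travel": [-0.019,0.0515,0.002],"twist": [0,0,40],"claw": 0.036}]}}

```text
clock: 3.6
position: [0.5197, 0.1468, 0.0388]
tool_rot: [3.142, -0.001, 1.527]
force: [-1.8, 1.0, -0.0]
grip_width: 0.0358
```

Run:
```python
from h import *
rel([lev(.083,d,.038) for d in(4,0,-3)])
f=bot.grab_frame("scene");crop(f,215,150,120,120,5,"pics/s4.png")
```

```text
at [0.5197 0.1468 0.0388] [ 3.1416e+00 -6.0000e-04  1.5273e+00] F [-1.8  1.  -0. ] w 0.0358 t 3.6
[-0.0007, 0.0058, 0.0008] [-0.0, -0.03, 3.92]
[-0.0013, 0.0115, 0.0008] [-0.0, -0.03, 7.92]
[-0.002, 0.0158, 0.0008] [-0.0, -0.03, 10.92]
```

View pics/s4.png

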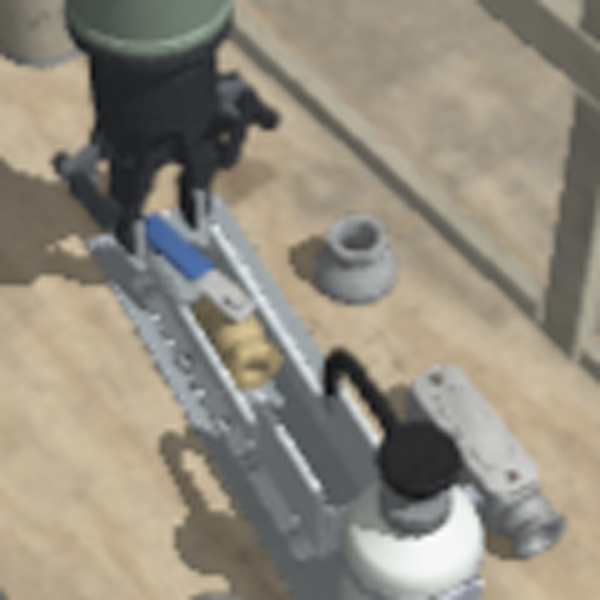

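The lever now follows inside the fork and is nearly in line. I'll finish the swing and close on it.

Request:
{"fn": "apply_moves", "kwargs": {"commands": [{"travel": [-0.0005,0.006,0.0],"twist": [0,0,4],"claw": 0.036},{"travel": [-0.001,0.0115,0.0],"twist": [0,0,8],"claw": 0.036},{"travel": [-0.001,0.0115,0.0],"twist": [0,0,8],"claw": 0.036},{"travel": [-0.001,0.0115,0.0],"twist": [0,0,8],"claw": 0.015},{"travel": [-0.001,0.0115,0.0],"twist": [0,0,8],"claw": 0.015},{"travel": [-0.001,0.0115,0.0],"twist": [0,0,8],"claw": 0.015},{"travel": [-0.001,0.0115,0.0],"twist": [0,0,8],"claw": 0.015}], "force": 30}}

```text
clock: 4.35
position: [0.531, 0.145, 0.0385]
tool_rot: [3.141, -0.0, 1.391]
force: [0.2, 1.2, 2.6]
grip_width: 0.0193
```

Run:
```python
from h import *
rel([lev(.083,0,.038,y) for y in(PV,.06,.02,0)])
f=bot.grab_frame("scene");crop(f,215,150,120,120,5,"pics/s5.png")
f=bot.grab_frame("top");crop(f,205,175,155,115,5,"pics/t5.png")
```

```text
at [0.531  0.145  0.0385] [ 3.1413e+00 -3.0000e-04  1.3909e+00] F [0.2 1.2 2.6] w 0.0193 t 4.35
[0.0, 0.0001, 0.0005] [0.01, -0.02, 0.11]
[-0.0622, 0.0, 0.0005] [0.01, -0.02, 0.11]
[-0.1022, -0.0001, 0.0004] [0.01, -0.02, 0.11]
[-0.1222, -0.0001, 0.0004] [0.01, -0.02, 0.11]
```

View pics/s5.png

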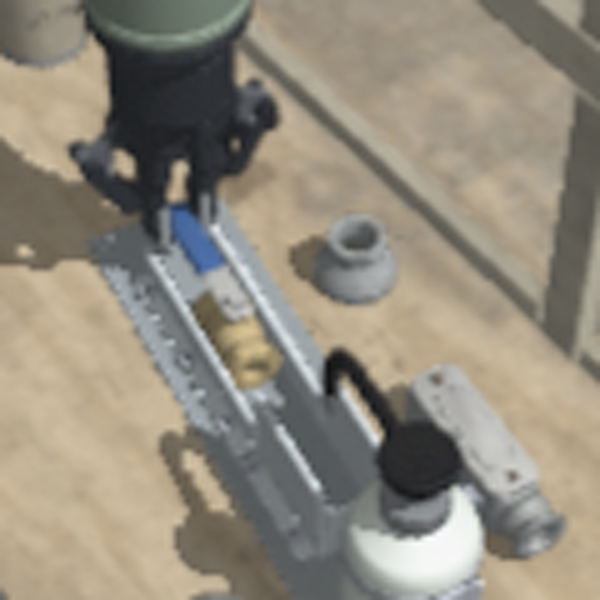

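View pics/t5.png

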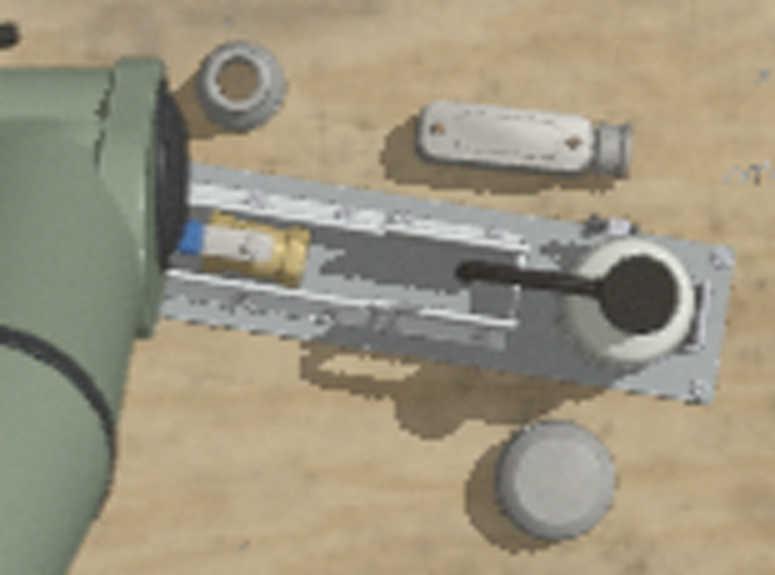

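The valve is gripped at 19.3 mm opening, lever in line and clear of the rails. I'll slide it part of the way first.

Request:
{"fn": "apply_moves", "kwargs": {"commands": [{"travel": [-0.006,0,0],"twist": [0,0,0],"claw": 0.015},{"travel": [-0.014,0,0],"twist": [0,0,0],"claw": 0.015},{"travel": [-0.022,0,0],"twist": [0,0,0],"claw": 0.015},{"travel": [-0.03,0,0],"twist": [0,0,0],"claw": 0.015},{"travel": [-0.038,0,0],"twist": [0,0,0],"claw": 0.015},{"travel": [-0.046,0,0],"twist": [0,0,0],"claw": 0.015},{"travel": [-0.054,0,0],"twist": [0,0,0],"claw": 0.015},{"travel": [-0.062,0,0],"twist": [0,0,0],"claw": 0.015},{"travel": [-0.062,0,0],"twist": [0,0,0],"claw": 0.015}]}}

```text
clock: 5.35
position: [0.5196, 0.0832, 0.0384]
tool_rot: [-3.141, 0.0, 1.389]
force: [-0.0, -2.9, 0.5]
grip_width: 0.0192
```

Run:
```python
from h import *
rel([lev(.083,0,.038,y) for y in(.06,.02,0)])
f=bot.grab_frame("scene");crop(f,215,150,120,120,5,"pics/s6.png")
```

```text
at [0.5196 0.0832 0.0384] [-3.1415e+00  1.0000e-04  1.3894e+00] F [-0.  -2.9  0.5] w 0.0192 t 5.35
[0.0007, 0.0001, 0.0004] [-0.01, 0.01, 0.02]
[-0.0393, 0.0001, 0.0004] [-0.01, 0.01, 0.02]
[-0.0593, 0.0001, 0.0004] [-0.01, 0.01, 0.02]
```

View pics/s6.png

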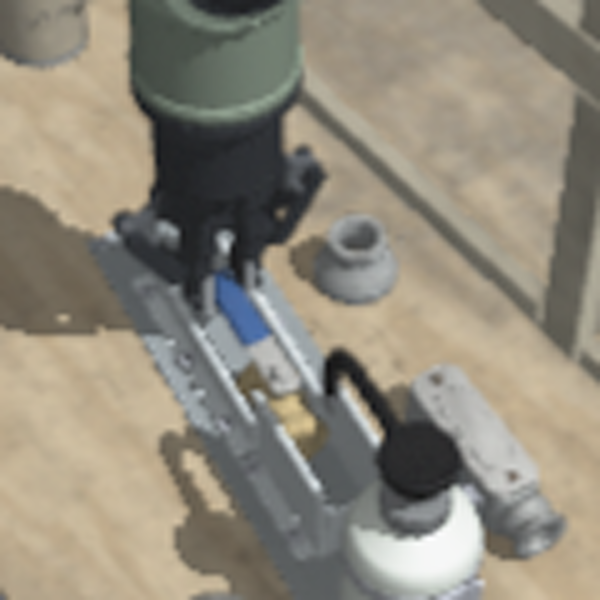

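The valve has slid along and its nose is between the cheeks, with the lever still in line. I'll continue to just short of home.

Request:
{"fn": "apply_moves", "kwargs": {"commands": [{"travel": [-0.006,0,0],"twist": [0,0,0],"claw": 0.015},{"travel": [-0.013,0,0],"twist": [0,0,0],"claw": 0.015},{"travel": [-0.02,0,0],"twist": [0,0,0],"claw": 0.015},{"travel": [-0.027,0,0],"twist": [0,0,0],"claw": 0.015},{"travel": [-0.034,0,0],"twist": [0,0,0],"claw": 0.015},{"travel": [-0.041,0,0],"twist": [0,0,0],"claw": 0.015},{"travel": [-0.047,0,0],"twist": [0,0,0],"claw": 0.015},{"travel": [-0.051,0,0],"twist": [0,0,0],"claw": 0.015},{"travel": [-0.051,0,0],"twist": [0,0,0],"claw": 0.015}]}}

```text
clock: 6.3
position: [0.5106, 0.0339, 0.0384]
tool_rot: [-3.142, -0.0, 1.39]
force: [-1.2, 1.0, 3.4]
grip_width: 0.0193
```

Request:
{"fn": "apply_moves", "kwargs": {"commands": [{"travel": [-0.001,0,0],"twist": [0,0,0],"claw": 0.015},{"travel": [-0.002,0,0],"twist": [0,0,0],"claw": 0.015},{"travel": [-0.003,0,0],"twist": [0,0,0],"claw": 0.015},{"travel": [-0.004,0,0],"twist": [0,0,0],"claw": 0.015},{"travel": [-0.005,0,0],"twist": [0,0,0],"claw": 0.015}]}}

```text
clock: 6.8
position: [0.5099, 0.03, 0.0384]
tool_rot: [3.142, -0.001, 1.391]
force: [-0.5, 7.6, 6.4]
grip_width: 0.0194
```

Request:
{"fn": "apply_moves", "kwargs": {"commands": [{"travel": [-0.001,0,0],"twist": [0,0,0],"claw": 0.015},{"travel": [-0.002,0,0],"twist": [0,0,0],"claw": 0.015},{"travel": [-0.002,0,0],"twist": [0,0,0],"claw": 0.015}]}}

```text
clock: 7.1
position: [0.5095, 0.0278, 0.0384]
tool_rot: [3.142, -0.001, 1.391]
force: [0.2, 4.9, 5.9]
grip_width: 0.0191
```

Run:
```python
from h import *
rel([lev(.083,0,.038,y) for y in(.02,0)])
f=bot.grab_frame("scene");crop(f,235,190,90,90,7,"pics/s7.png")
f=bot.grab_frame("top");crop(f,205,175,155,115,5,"pics/t7.png")
```

```text
at [0.5095 0.0278 0.0384] [ 3.1416e+00 -8.0000e-04  1.3912e+00] F [0.2 4.9 5.9] w 0.0191 t 7.1
[0.017, 0.0001, 0.0004] [0.0, -0.05, 0.12]
[-0.003, 0.0, 0.0004] [0.0, -0.05, 0.12]
```

View pics/s7.png

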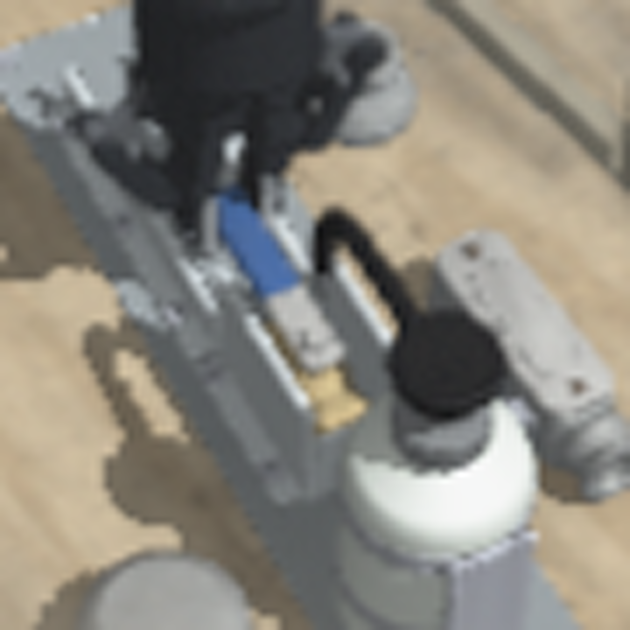

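View pics/t7.png

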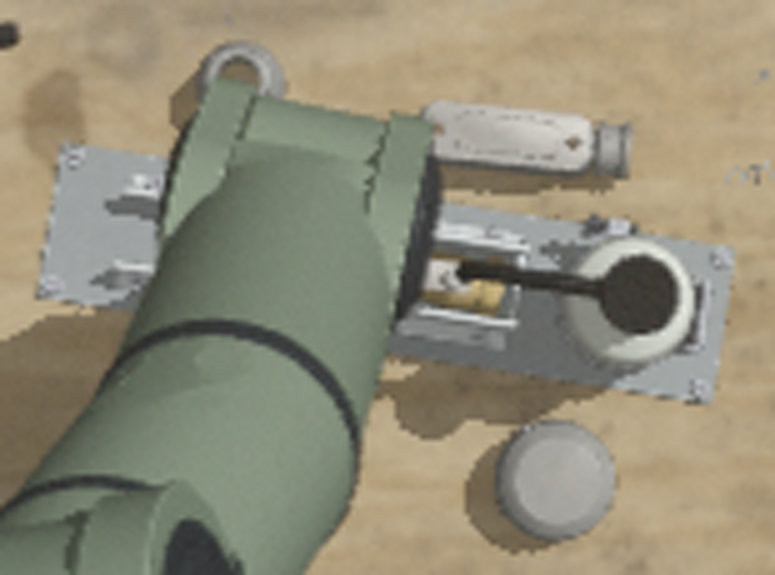

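The brass nose is at crop x≈508, just short of the stop at about 518, so roughly 3 mm remain. The force is only sliding drag so far. I'll creep on.

Request:
{"fn": "apply_moves", "kwargs": {"commands": [{"travel": [-0.001,0,0],"twist": [0,0,0],"claw": 0.015},{"travel": [-0.002,0,0],"twist": [0,0,0],"claw": 0.015},{"travel": [-0.002,0,0],"twist": [0,0,0],"claw": 0.015}]}}

```text
clock: 7.5
position: [0.5092, 0.0259, 0.0384]
tool_rot: [3.142, -0.001, 1.391]
force: [-0.6, 5.6, 5.4]
grip_width: 0.0193
```

Request:
{"fn": "apply_moves", "kwargs": {"commands": [{"travel": [-0.001,0,0],"twist": [0,0,0],"claw": 0.015},{"travel": [-0.001,0,0],"twist": [0,0,0],"claw": 0.015}]}}

```text
clock: 7.7
position: [0.509, 0.0249, 0.0384]
tool_rot: [3.142, -0.001, 1.391]
force: [-0.9, 5.5, 6.5]
grip_width: 0.0192
```

Request:
{"fn": "apply_moves", "kwargs": {"commands": [{"travel": [-0.001,0,0],"twist": [0,0,0],"claw": 0.015},{"travel": [-0.001,0,0],"twist": [0,0,0],"claw": 0.015}]}}

```text
clock: 7.9
position: [0.5088, 0.0239, 0.0384]
tool_rot: [3.142, -0.001, 1.391]
force: [-1.5, 6.2, 5.9]
grip_width: 0.0192
```

Request:
{"fn": "apply_moves", "kwargs": {"commands": [{"travel": [-0.001,0,0],"twist": [0,0,0],"claw": 0.015},{"travel": [-0.001,0,0],"twist": [0,0,0],"claw": 0.015}]}}

```text
clock: 8.1
position: [0.5086, 0.0229, 0.0384]
tool_rot: [3.142, -0.001, 1.391]
force: [-1.0, 6.2, 5.7]
grip_width: 0.0193
```

Request:
{"fn": "apply_moves", "kwargs": {"commands": [{"travel": [-0.001,0,0],"twist": [0,0,0],"claw": 0.015},{"travel": [-0.001,0,0],"twist": [0,0,0],"claw": 0.015}]}}

```text
clock: 8.3
position: [0.5086, 0.0224, 0.0384]
tool_rot: [3.142, -0.001, 1.392]
force: [0.7, 9.3, 6.0]
grip_width: 0.0194
```

Run:
```python
from h import *
rel([lev(.083,0,.038,y) for y in(0,)])
f=bot.grab_frame("top");crop(f,280,215,60,45,12,"pics/t8.png")
f=bot.grab_frame("scene");crop(f,265,220,60,45,12,"pics/s8.png")
```

```text
at [0.5086 0.0224 0.0384] [ 3.1415e+00 -1.4000e-03  1.3916e+00] F [0.7 9.3 6. ] w 0.0194 t 8.3
[0.0024, 0.0, 0.0004] [0.0, -0.08, 0.15]
```

View pics/t8.png

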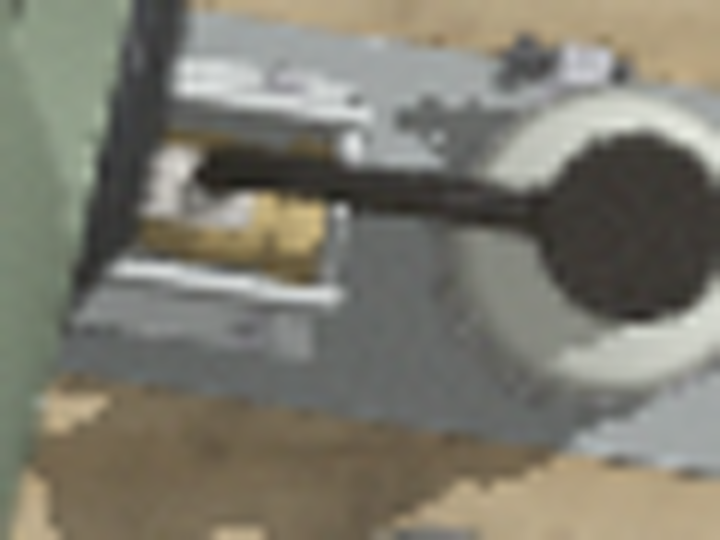

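View pics/s8.png

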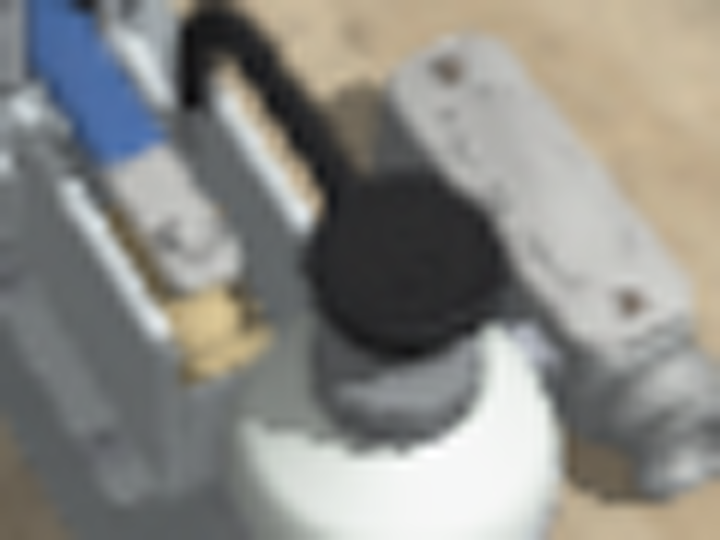

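The brass now reaches the stop in the top view, at crop x≈328. The force has begun to climb. I'll press a little more to confirm it's seated.

Request:
{"fn": "apply_moves", "kwargs": {"commands": [{"travel": [-0.001,0,0],"twist": [0,0,0],"claw": 0.015},{"travel": [-0.001,0,0],"twist": [0,0,0],"claw": 0.015}]}}

```text
clock: 8.6
position: [0.5085, 0.0223, 0.0384]
tool_rot: [-3.142, -0.002, 1.392]
force: [-0.2, 14.2, 6.2]
grip_width: 0.0194
```

Request:
{"fn": "apply_moves", "kwargs": {"commands": [{"travel": [-0.001,0,0],"twist": [0,0,0],"claw": 0.015},{"travel": [-0.001,0,0],"twist": [0,0,0],"claw": 0.015}]}}

```text
clock: 8.8
position: [0.5084, 0.0222, 0.0385]
tool_rot: [-3.141, -0.003, 1.393]
force: [0.7, 20.1, 5.7]
grip_width: 0.019
```

It's hard against the stop: 20 N and no further motion. I'll relax the push, release and lift.

Request:
{"fn": "apply_moves", "kwargs": {"commands": [{"travel": [0.001,0,0],"twist": [0,0,0],"claw": 0.015},{"travel": [0.001,0,0],"twist": [0,0,0],"claw": 0.036},{"travel": [0.001,0,0],"twist": [0,0,0],"claw": 0.036},{"travel": [0.001,0,0],"twist": [0,0,0],"claw": 0.036},{"travel": [0.001,0,0],"twist": [0,0,0],"claw": 0.036}]}}

```text
clock: 9.3
position: [0.508, 0.0197, 0.0382]
tool_rot: [-3.141, 0.0, 1.39]
force: [-0.1, 0.2, -0.3]
grip_width: 0.0356
```

Request:
{"fn": "apply_moves", "kwargs": {"commands": [{"travel": [0.001,0,-0.02],"twist": [0,0,0],"claw": 0.036},{"travel": [0.001,0,-0.06],"twist": [0,0,0],"claw": 0.036},{"travel": [0.03,0,-0.1],"twist": [0,0,0],"claw": 0.036},{"travel": [0.08,0,-0.14],"twist": [0,0,0],"claw": 0.0},{"travel": [0.12,0,-0.18],"twist": [0,0,0],"claw": 0.0},{"travel": [0.15,0,-0.2],"twist": [0,0,0],"claw": 0.0},{"travel": [0.15,0,-0.2],"twist": [0,0,0],"claw": 0.0}]}}

```text
clock: 10.0
position: [0.5363, 0.1728, 0.2412]
tool_rot: [3.138, -0.004, 1.395]
force: [-0.7, -0.3, -1.2]
grip_width: 0.0002
```

Run:
```python
from h import *
h=W(0,-.095);print(h)
rel([(h[0],h[1],z,1.389) for z in(.235,.18)])
f=bot.grab_frame("top");crop(f,205,175,155,115,5,"pics/t9.png")
f=bot.grab_frame("scene");crop(f,235,190,90,90,7,"pics/s9.png")
```

```text
[ 0.47682432 -0.15023445]
at [0.5363 0.1728 0.2412] [ 3.1382 -0.0038  1.3955] F [-0.7 -0.3 -1.2] w 0.0002 t 10.0
[-0.3284, -0.0022, 0.0049] [0.19, -0.22, 0.37]
[-0.3287, -0.0024, 0.0599] [0.19, -0.22, 0.37]
```

View pics/t9.png

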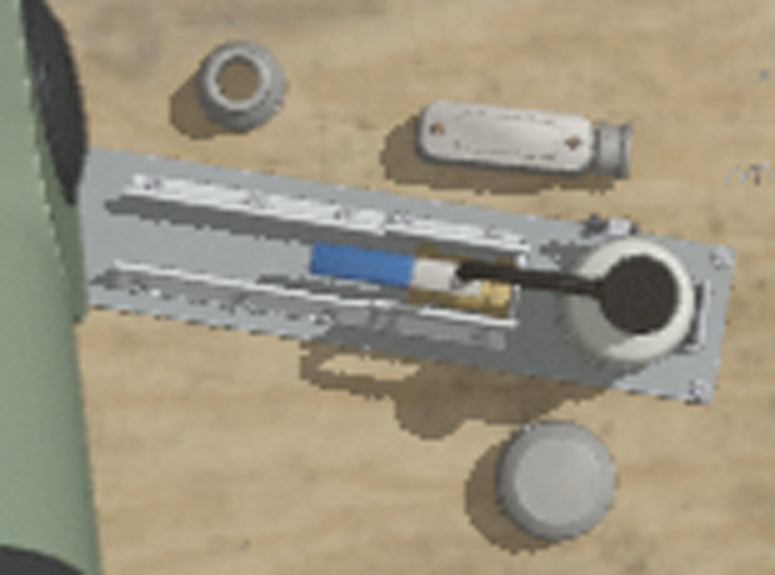

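View pics/s9.png

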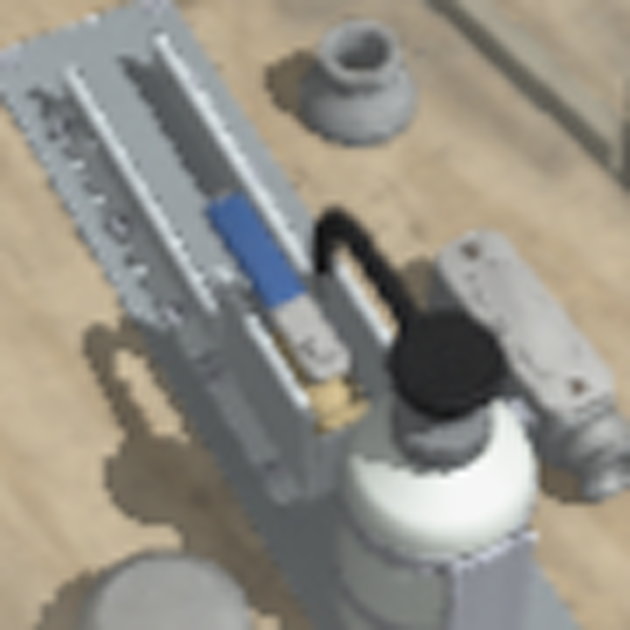

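The valve sits between the cheeks with its brass nose at crop x≈512, against the stop, and the sleeve in line. I'll put numbers on that.

```bash
cat >> h.py <<'E'
def blue():
    for n,roi in(("top",(255,215,300,245)),("scene",(255,210,295,245))):
        f=bot.grab_frame(n);k=cv2.inRange(cv2.cvtColor(f["frame"],cv2.COLOR_BGR2HSV),(105,100,50),(125,255,255))
        z=np.zeros_like(k);x0,y0,x1,y1=roi;z[y0:y1,x0:x1]=k[y0:y1,x0:x1]
        v,u=np.nonzero(z);P=ray(f,np.c_[u,v],.055)[:,:2]-O;L=np.c_[P@ex,P@ey]
        w=np.linalg.svd(L-L.mean(0),full_matrices=False)[2][0];w=w*np.sign(w[1])
        print(n,len(L),"centroid",L.mean(0).round(4),"y range",L[:,1].min().round(4),L[:,1].max().round(4),"ang deg",np.degrees(np.arctan2(-w[0],w[1])).round(1))
E
python3 -c "
from h import *
blue()"
```

```text
top 117 centroid [0.0002 0.0614] y range 0.0335 0.0899 ang deg 1.1
scene 95 centroid [-0.0015  0.0583] y range 0.0297 0.088 ang deg -0.4
```

The sleeve centroid is at oiler y ≈ 58–61 mm (62 expected at home) and the lever angle is about 0°, so the valve is home. Now to move over the pump.

Request:
{"fn": "apply_moves", "kwargs": {"commands": [{"travel": [-0.328,-0.002,0.005],"twist": [0,0,0],"claw": 0.0},{"travel": [-0.328,-0.002,0.005],"twist": [0,0,0],"claw": 0.0},{"travel": [-0.328,-0.002,0.005],"twist": [0,0,0],"claw": 0.0},{"travel": [-0.328,-0.002,0.005],"twist": [0,0,0],"claw": 0.0},{"travel": [-0.328,-0.002,0.005],"twist": [0,0,0],"claw": 0.0},{"travel": [-0.328,-0.002,0.005],"twist": [0,0,0],"claw": 0.0},{"travel": [-0.328,-0.002,0.005],"twist": [0,0,0],"claw": 0.0},{"travel": [-0.328,-0.002,0.005],"twist": [0,0,0],"claw": 0.0},{"travel": [-0.328,-0.002,0.005],"twist": [0,0,0],"claw": 0.0},{"travel": [-0.328,-0.002,0.005],"twist": [0,0,0],"claw": 0.0}]}}

```text
clock: 11.2
position: [0.4737, -0.1544, 0.2328]
tool_rot: [-3.141, -0.0, 1.39]
force: [-0.1, 0.0, 0.4]
grip_width: -0.0001
```

Run:
```python
from h import *
h=W(0,-.095)
rel([(h[0],h[1],z,1.389) for z in(.235,.175,.154)])
f=bot.grab_frame("scene");crop(f,235,170,100,100,6,"pics/s10.png")
print((proj(f,[bot.observe()["position"]])-[235,170])*6)
```

```text
at [ 0.4737 -0.1544  0.2328] [-3.1405e+00 -1.0000e-04  1.3901e+00] F [-0.1  0.   0.4] w -0.0001 t 11.2
[0.0047, 0.0023, -0.0022] [-0.06, -0.01, 0.06]
[0.0047, 0.0023, 0.0578] [-0.06, -0.01, 0.06]
[0.0047, 0.0024, 0.0788] [-0.06, -0.01, 0.06]
[[391.75109524 339.05172646]]
```

View pics/s10.png

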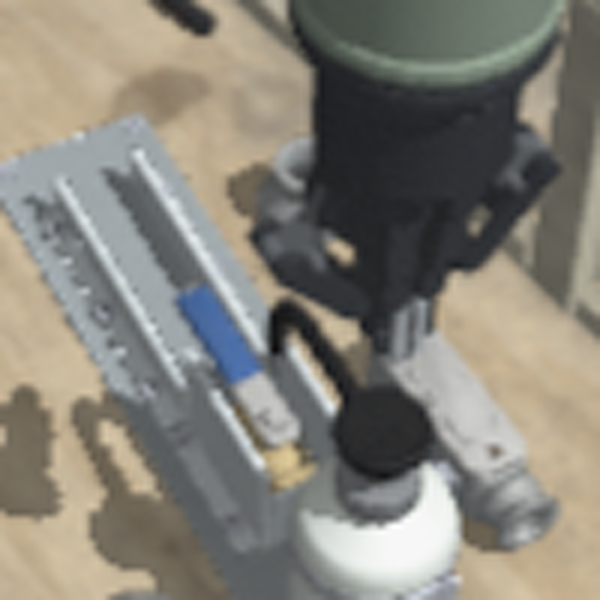

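The closed fingertips, at crop (392,339), hang above the head at (383,430). I'll centre them and press down.

Request:
{"fn": "apply_moves", "kwargs": {"commands": [{"travel": [0.0045,0.0025,0.02],"twist": [0,0,0],"claw": 0.0},{"travel": [0.0045,0.0025,0.045],"twist": [0,0,0],"claw": 0.0},{"travel": [0.0045,0.0025,0.058],"twist": [0,0,0],"claw": 0.0},{"travel": [0.0045,0.0025,0.061],"twist": [0,0,0],"claw": 0.0},{"travel": [0.0045,0.0025,0.061],"twist": [0,0,0],"claw": 0.0}]}}

```text
clock: 11.75
position: [0.4775, -0.1507, 0.1724]
tool_rot: [-3.141, 0.0, 1.39]
force: [-0.8, 0.6, 0.5]
grip_width: -0.0001
```

Request:
{"fn": "apply_moves", "kwargs": {"commands": [{"travel": [0,0,0.003],"twist": [0,0,0],"claw": 0.0},{"travel": [0,0,0.006],"twist": [0,0,0],"claw": 0.0},{"travel": [0,0,0.009],"twist": [0,0,0],"claw": 0.0},{"travel": [0,0,0.012],"twist": [0,0,0],"claw": 0.0},{"travel": [0,0,0.014],"twist": [0,0,0],"claw": 0.0},{"travel": [0,0,0.014],"twist": [0,0,0],"claw": 0.0}]}}

```text
clock: 12.35
position: [0.4779, -0.1509, 0.1585]
tool_rot: [3.14, -0.0, 1.39]
force: [1.0, 0.6, 7.7]
grip_width: 0.0002
```

Request:
{"fn": "apply_moves", "kwargs": {"commands": [{"travel": [0,0,0.002],"twist": [0,0,0],"claw": 0.0},{"travel": [0,0,0.004],"twist": [0,0,0],"claw": 0.0},{"travel": [0,0,0.005],"twist": [0,0,0],"claw": 0.0},{"travel": [0,0,0.005],"twist": [0,0,0],"claw": 0.0}]}}

```text
clock: 12.75
position: [0.478, -0.1509, 0.154]
tool_rot: [3.14, -0.0, 1.39]
force: [-1.6, 1.1, 13.8]
grip_width: 0.0002
```

Request:
{"fn": "apply_moves", "kwargs": {"commands": [{"travel": [0,0,0.001],"twist": [0,0,0],"claw": 0.0},{"travel": [0,0,0.002],"twist": [0,0,0],"claw": 0.0},{"travel": [0,0,0.002],"twist": [0,0,0],"claw": 0.0}]}}

```text
clock: 13.05
position: [0.4783, -0.1512, 0.1535]
tool_rot: [3.139, -0.001, 1.39]
force: [-12.9, 4.0, 52.6]
grip_width: -0.0001
```

It has bottomed out: z stops at 0.1535 and the force rises steeply. I'll lift off and let it spring back.

Request:
{"fn": "apply_moves", "kwargs": {"commands": [{"travel": [0,0,-0.004],"twist": [0,0,0],"claw": 0.0},{"travel": [0,0,-0.01],"twist": [0,0,0],"claw": 0.0},{"travel": [0,0,-0.02],"twist": [0,0,0],"claw": 0.0},{"travel": [0,0,-0.05],"twist": [0,0,0],"claw": 0.0},{"travel": [0,0,-0.09],"twist": [0,0,0],"claw": 0.0},{"travel": [0.02,0,-0.13],"twist": [0,0,0],"claw": 0.0},{"travel": [0.05,0,-0.15],"twist": [0,0,0],"claw": 0.0},{"travel": [0.1,0,-0.16],"twist": [0,0,0],"claw": 0.0}]}}

```text
clock: 13.85
position: [0.4954, -0.0544, 0.3136]
tool_rot: [3.139, -0.001, 1.386]
force: [0.9, 0.4, -1.0]
grip_width: -0.0001
```

Request:
{"fn": "apply_moves", "kwargs": {"commands": [{"travel": [0.05,0,0],"twist": [0,0,0],"claw": 0.0},{"travel": [0.1,0,0],"twist": [0,0,0],"claw": 0.0},{"travel": [0.15,0,0],"twist": [0,0,0],"claw": 0.0},{"travel": [0.2,0,0],"twist": [0,0,0],"claw": 0.0},{"travel": [0.24,0,0],"twist": [0,0,0],"claw": 0.0},{"travel": [0.26,0,0],"twist": [0,0,0],"claw": 0.0},{"travel": [0.26,0,0],"twist": [0,0,0],"claw": 0.0},{"travel": [0.26,0,0],"twist": [0,0,0],"claw": 0.0}]}}

```text
clock: 14.65
position: [0.5418, 0.2015, 0.3111]
tool_rot: [-3.141, 0.001, 1.39]
force: [0.2, -1.0, 0.8]
grip_width: 0.0001
```

Run:
```python
from h import *
blue()
rel([])
f=bot.grab_frame("top");crop(f,205,175,155,115,5,"pics/t11.png")
f=bot.grab_frame("scene");crop(f,235,190,90,90,7,"pics/s11.png")
```

```text
top 117 centroid [0.0002 0.0614] y range 0.0335 0.0899 ang deg 1.1
scene 93 centroid [-0.0017  0.0585] y range 0.0297 0.088 ang deg -0.7
at [0.542  0.2008 0.3114] [3.1414e+00 3.0000e-04 1.3883e+00] F [ 0.4 -0.2  1.4] w 0.0002 t 14.75
```

View pics/t11.png

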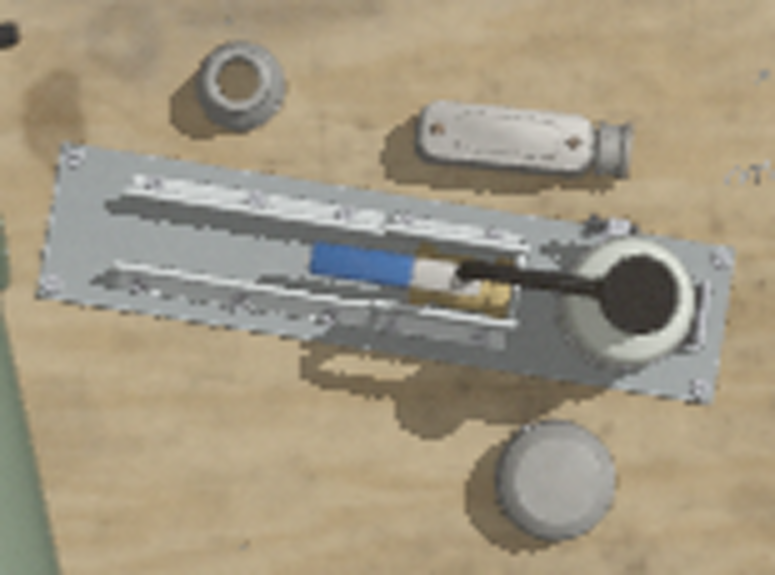

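View pics/s11.png

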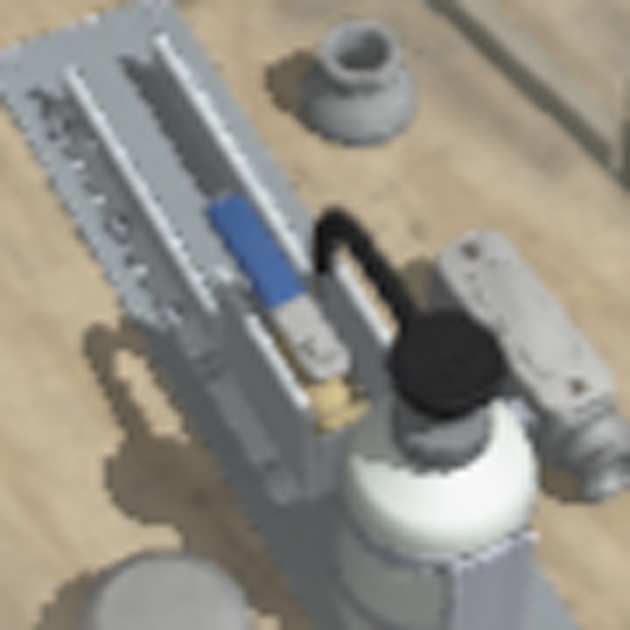

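Both views match those taken before pressing: the head is back at crop (638,293), the valve hasn't moved and the bystanders are in place. Handing in.

```bash
python3 -c "
from workcell import bot
print(bot.job_done())"
```

```text
the job is handed in; nothing more can be done
None
```

The valve is home against the end stop with its lever in line, and it got one full shot of oil afterwards. I handed the job in at about 15 s of the 61 s allowed. There was no verdict.

- **Lever and slide:** I swung the lever in line with the fingers held around its sleeve, then gripped it and slid the valve in. At the stop the push rose from about 6 to 20 N with almost no further motion.
- **Pump:** I pressed the head with closed fingers until it bottomed out, with the fingertips at 153.5 mm (154 mm expected). The force jumped from about 14 to 53 N on the last step, more than needed but inside the 120 N wrist limit. In the pictures afterwards the head is back up where it started.
- **Last checks:** The sleeve centre is at 61.4 mm in the top view and 58.5 mm in the scene view, where 62 mm means home. The 3 mm difference between the views was there from the first measurements, so I relied on the force at the stop. The lever angle reads +1.1° and −0.7°, which is in line within what I can measure.
- **Bystanders:** The cap, conduit and reducer are unmoved in the last pictures. I didn't look at the two tins again in close-up, but the arm did not work near them.

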